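# Hold an engineer's square in the corner of a bench stand

### The job

Check that the post of the bench stand is square to its base plate: pick up the engineer's square by its thick stock, lift it off the worktop, and stand it on the plate with the blade upright towards the post, midway across the post's face. Press it into the corner, without ramming it, until the stock lies flat on the plate and the blade lies flush against the post. Finish while still gripping it and pressing it steadily both down on the plate and against the post; leave the other things where they are.

Things in the scene. Friction and masses are not known exactly. Their poses are not given: they have to be found in the camera images.
- square_grip (a point): Where to grip the engineer's square (loose, L-shaped, bare metal, about 0.4 kg), standing on the worktop on its stock. The point is in the stock: 15 mm above its underside, midway in its 24 mm thickness, 55 mm from its rear end, 95 mm behind its front end. +x points along the stock to the blade end, z up. Grip across the thickness (y), from above; the blade stands 67 to 95 mm ahead.
- square: The same square: origin on the underside of the stock, directly below square_grip; axes as square_grip. Stock: bar 150 mm long (x), 24 mm thick (y), 30 mm tall (z). Blade: flat strip 28 mm wide (x), 5 mm thick (y), rising upright from the front end of the stock to 150 mm above the underside.
- square_heel (a point): The outer corner (heel) of the square: bottom front edge, midway in its thickness, 95 mm in front of the body origin. The front end of the stock and the outer edge of the blade lie in one plane through this point.
- corner (a point): The inner corner of the bench stand, where the post's near face meets the top of the base plate, midway across the post. +x points horizontally into the post (away from the plate's free part), z up. The whole square is in place when square_heel is here with the axes of both parallel.
- stand: The bench stand, fixed to the worktop, 18 mm high without the post: origin on the worktop 95 mm before the post's near face, axes as corner. Its plate reaches from 80 mm behind to 160 mm ahead of the origin and 60 mm to either side.
- base_plate: The stand's flat bare-metal plate, 240 x 120 x 12 mm on 6 mm feet; its top is 18 mm above the worktop. Rigid.
- post: The stand's upright square grey tube with a flat black cap, 40 x 40 mm and 174 mm tall, with a small bracket behind; origin at corner. Rigid.
- forceps: Bystander: slim steel forceps, 135 x 22 x 9 mm, flat on the worktop between stand and square; leave alone.
- media_bottle: Bystander: small bottle with a screw cap, 50 mm across, 132 mm tall, right of the work; leave alone.
- petri: Bystander: flat round dish with lid, 64 mm across, 15 mm tall, left of the work; leave alone.
Not all that is in view belongs to the job. Of the things that look like the square, take the one that is farthest to the robot's right at the start.

How it is judged:
By the outcome, as a careful person would: the job done as asked, in the order asked, and still so for the second after the job is handed in, while the arm keeps its last pose, push and grip.
It also fails if it takes over 58 s, if anything falls off the work surface, if the arm or the gripper's body presses on something with over 40 N, if the wrist force passes 120 N, or if a joint passes its speed limit or range.

### The arm

A 6-joint arm with a two-finger parallel gripper is mounted at the origin on a cart in front of the work surface, level with it; the furniture and walls round the work are solid. World frame = base frame: x ahead of the robot, y to its left, z up, the work surface at z = 0. Lengths are in m, angles in degrees, forces in N, time in s.
With the tool pointing down it reaches from about 0.35 to 0.875 m from the base axis. Payload 4.2 kg.
Tool frame: the origin (TCP) lies midway between the tips of the shut fingers; the grasp point (between the pads) lies 19 mm behind it; z points along the fingers, y is the direction in which the jaws open and shut (so a half turn about z gives the same grasp; the last joint's range is limited). The gripper opens to 87 mm and grips with 3 to 60 N. Pads are 19 mm wide; open, the fingers measure 117 mm over their backs; the gripper's body (75 mm by 190 mm) begins 51 mm behind the grasp point.
Start: joints at [-54.912, 22.042, 0.453, 0, -68.411, -14.817], TCP at [0.217, -0.586, 0.223] pointing down, gripper open.
Joint ranges: [-179.83, 179.83], [-69.29, 118.12], [-61.27, 80.66], [-181.25, 117.63], [-171.15, -9.14], [-177.46, 177.46]. Speed limits (degrees/s): [159.86, 159.86, 180, 180, 180, 180].

### API

Orientations are given as a 3x3 rotation matrix whose columns are the frame's x, y, z axes.
In Python, from station import r gives the robot as it stands.
- The arm moves only by the tool play_rows, never from a script. Its argument "commands" is a list that holds one entry, the list of rows, each a list of 7 numbers: the shift along the world's x, y, z in m, then the turn, a rotation vector about the world's x, y, z in rad, then the closure, from 0 (fully open) to 1 (shut). A call has 1 to 5 rows; each row is the pose to reach, as a shift and turn from the pose commanded when the call began; what a row does not reach only later rows make up. A row lasts 1/10 s, in which the tool goes at most 50 mm and 8.59 degrees, less where a joint would pass 70% of its speed; a pose out of reach is approached as far as the arm can. A call with a gripper value outside its range is refused whole. The fingers move at their own pace and stop on an object; the grip force is fixed at half the most. Time passes only in rows, so rows that repeat a pose let the fingers close. It gives the time, the measured TCP pose, the force and the opening at its end, in the units of the state.
- r.sense(): the state, without advancing time (a new reading comes with each control period).
- r.capture(name): name is "side" or "top" or "wrist"; returns a dict with "image" (400x640x3 uint8, red, green, blue), "range_z" (400x640 float32, m along the optical axis (not along the pixel's ray), 0 where there is no reading), "intrinsics" (3x3 intrinsics, pixels), "extrinsics" (4x4, takes a point from camera to world coordinates); the wrist camera has in their place "mount" (4x4, takes a point from camera to tool coordinates, whose origin is the TCP and whose axes are the flange's). Camera axes: x right, y up, looking along -z (the intrinsics and any distortion apply to the point x, -y, -z); pixel columns grow to the right and rows downward; lengths in m; the calibration is good to about 2 mm. A picture is of the moment at which its call begins: read the wrist's pose just before it.
- r.finish_job(): hands the job in, once; it reports no verdict.
The state is a dict: "time_s": time; "joints": joint angles; "joint_velocities": joint speeds; "effort": joint torques, N m; "tcp_pos": TCP position; "ee_rot": TCP orientation; "wrist_force": force on the tool from outside, world axes, zero at the start; "moment": the same for the moment, N m; "gripper_width": opening from 0.0 (shut) to 1.0 (fully open).
Only numpy, scipy, OpenCV 4.12 (cv2) and the standard library are available. Lean on these libraries where they do the work, as an engineer would, in place of code of your own. Each camera call takes 0.05 s, during which the arm holds its last target. There are 200 camera calls.

## Working session

There is one attempt and no reset: what is moved stays moved. The work goes in short steps, Python scripts to look and compute and a tool call to move; the robot and the scene stay as the last step left them, time stands still between calls to the robot, and variables do not carry over. Pictures are saved under pics/ and viewed, about 8 in all and at most 12, crops included, and the job is handed in when it is done.

Besides the shell and the picture viewer there is one more tool, called in YAML: its name, and indented under it one key for each argument. play_rows: Moves the arm, as the interface text tells. Its arguments: {"type":"object","properties":{"commands":{"type":"array","items":{"type":"array","items":{"type":"array","items":{"type":"number"}}}}},"required":["commands"]}

```bash
ls; mkdir -p pics; cat > h.py <<'E'
import numpy as np, cv2
from station import r
def cap(n):
    s=r.sense(); c=r.capture(n)
    if n=="wrist":
        T=np.eye(4);T[:3,:3]=s["ee_rot"];T[:3,3]=s["tcp_pos"];c["extrinsics"]=T@np.array(c["mount"])
    np.savez(f"pics/{n}_last.npz",**{k:np.array(c[k]) for k in("image","range_z","intrinsics","extrinsics")})
    return c
def load(n): return dict(np.load(f"pics/{n}_last.npz"))
def cloud(c):
    K=np.array(c["intrinsics"]);z=np.array(c["range_z"]);v,u=np.mgrid[:400,:640]
    P=np.stack([(u-K[0,2])/K[0,0]*z,-(v-K[1,2])/K[1,1]*z,-z],-1)
    E=np.array(c["extrinsics"]);W=P@E[:3,:3].T+E[:3,3];W[z==0]=np.nan
    return W
def ray(c,u,v):
    K=np.array(c["intrinsics"]);E=np.array(c["extrinsics"])
    return E[:3,3],E[:3,:3]@np.array([(u-K[0,2])/K[0,0],-(v-K[1,2])/K[1,1],-1])
def at(c,u,v,h):
    o,d=ray(c,u,v);return o+d*(h-o[2])/d[2]
E
python3 - <<'E'
from h import *
a=cap("top");b=cap("side")
im=np.vstack([a["image"],b["image"]])
cv2.imwrite("pics/top.png",a["image"][:,:,::-1]);cv2.imwrite("pics/side.png",b["image"][:,:,::-1])
print({k:v for k,v in a.items() if k not in("image","range_z")},b["extrinsics"])
print(r.sense())
E
```

```text
pics
{'intrinsics': array([[447.04015016,   0.        , 321.55913665],
       [  0.        , 447.04015016, 201.64760656],
       [  0.        ,   0.        ,   1.        ]]), 'extrinsics': array([[ 0.0115125 ,  0.99607425, -0.08776988,  0.3860959 ],
       [-0.99992085,  0.01102244, -0.0060661 ,  0.00879336],
       [-0.00507485,  0.08783277,  0.99612231,  1.41942795],
       [ 0.        ,  0.        ,  0.        ,  1.        ]])} [[-0.90556642  0.22069209 -0.36227676  0.09287979]
 [-0.42419876 -0.46667274  0.77606183  0.90322038]
 [ 0.00220602  0.85645289  0.51622048  0.64721365]
 [ 0.          0.          0.          1.        ]]
{'time_s': 0.1, 'joints': array([-5.49130695e+01,  2.20871360e+01,  3.88712513e-01, -2.23932790e-02,
       -6.84080511e+01, -1.48159592e+01]), 'joint_velocities': array([ 0.03237115, -0.09110397,  0.16302673, -0.02243751,  0.02574517,
        0.09814982]), 'effort': array([-3.05931308e-04, -3.91689706e+01,  1.87934893e+01,  4.23190981e+00,
        1.34463591e-02, -7.43085388e-05]), 'tcp_pos': array([ 0.2163659 , -0.58581383,  0.22157585]), 'ee_rot': array([[-9.38114477e-01, -3.46324462e-01, -7.70816111e-04],
       [-3.46325298e-01,  9.38112891e-01,  1.72951048e-03],
       [ 1.24140744e-04,  1.88943194e-03, -9.99998207e-01]]), 'wrist_force': array([0.3536225 , 0.46869893, 0.07757985]), 'moment': array([0.01224629, 0.04533378, 0.01952462]), 'gripper_width': 0.9988465129411151}
```

View pics/top.png

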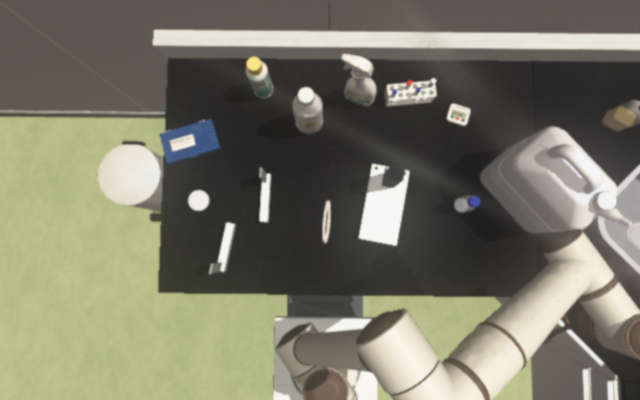

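View pics/side.png

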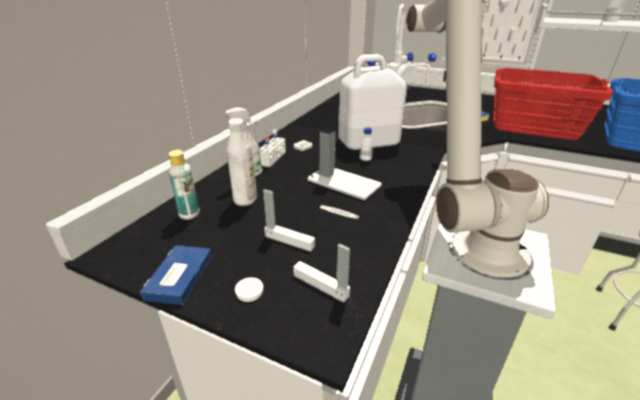

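The top view shows two squares, the right-hand one (the target) with its stock at (265,180–221) and blade at (265,173). The stand's plate spans (360–410,165–245) with the post at (397,175), and the forceps lie at (327,222). The side view agrees.

```bash
python3 - <<'E'
from h import *
np.set_printoptions(precision=4,suppress=True)
t=load("top");W=cloud(t);S=cloud(load("side"))
for n,C in(("top",W),("side",S)):
  for nm,x0,x1,y0,y1,h0,h1 in(("stock",.3,.55,.12,.27,.022,.04),("blade",.3,.6,.1,.27,.06,.17),("plate",.25,.65,-.35,-.02,.01,.026),("post",.3,.7,-.4,-.1,.08,.2)):
    P=C.reshape(-1,3);m=(P[:,0]>x0)&(P[:,0]<x1)&(P[:,1]>y0)&(P[:,1]<y1)&(P[:,2]>h0)&(P[:,2]<h1);Q=P[m]
    if len(Q)<5: print(n,nm,len(Q));continue
    rc=cv2.minAreaRect(Q[:,:2].astype(np.float32)*1000)
    print(n,nm,len(Q),"med z",np.median(Q[:,2]),rc,Q.min(0),Q.max(0))
for p in((265,180),(265,221),(369,164),(410,170),(397,245),(360,240)): print(p,at(t,*p,.018 if p[0]>300 else .03))
E
```

```text
top stock 265 med z 0.0298391422503288 ((497.9366455078125, 197.13653564453125), (24.71832847595215, 103.87186431884766), 88.6594467163086) [0.446  0.1841 0.0221] [0.5498 0.2097 0.0373]
top blade 62 med z 0.12205087028046324 ((581.9033203125, 194.20074462890625), (5.995232105255127, 27.9108829498291), 87.64146423339844) [0.568  0.191  0.0604] [0.5958 0.1976 0.1528]
top plate 2527 med z 0.017398974247410548 ((437.094970703125, -198.0643310546875), (185.7114715576172, 366.6112976074219), 79.33433532714844) [ 0.2522 -0.2672  0.0101] [ 0.6324 -0.0831  0.0259]
top post 342 med z 0.18899722220937243 ((578.7848510742188, -191.2498779296875), (40.877159118652344, 41.52729034423828), 81.21781921386719) [ 0.5562 -0.2139  0.0809] [ 0.6008 -0.1687  0.1982]
side stock 256 med z 0.029105234606680463 ((498.2013854980469, 195.34573364257812), (28.936010360717773, 102.45008087158203), 87.62047576904297) [0.4469 0.1815 0.0221] [0.55   0.2111 0.0322]
side blade 255 med z 0.1077448778425244 ((582.980712890625, 193.62493896484375), (8.51950740814209, 30.27973747253418), 88.41004943847656) [0.5679 0.1892 0.0605] [0.5981 0.198  0.1507]
side plate 1068 med z 0.01735334198977928 ((505.7618408203125, -178.1786346435547), (124.76915740966797, 241.74951171875), 80.24517822265625) [ 0.378  -0.2479  0.0102] [ 0.6339 -0.0992  0.0259]
side post 484 med z 0.14338103999040547 ((579.4525756835938, -190.4185028076172), (46.45261764526367, 42.736907958984375), 80.58226013183594) [ 0.5561 -0.2132  0.0803] [ 0.6016 -0.1654  0.1936]
(265, 180) [0.5747 0.1954 0.03  ]
(265, 221) [0.4462 0.1925 0.03  ]
(369, 164) [ 0.631  -0.1316  0.018 ]
(410, 170) [ 0.6132 -0.2613  0.018 ]
(397, 245) [ 0.3765 -0.2194  0.018 ]
(360, 240) [ 0.3907 -0.1041  0.018 ]
```

play_rows:
  commands:
    - [[0.02,0.04,0.02,0,0,-0.05,0],[0.04,0.08,0.04,0,0,-0.1,0],[0.06,0.12,0.06,0,0,-0.15,0],[0.08,0.16,0.08,0,0,-0.2,0],[0.1,0.2,0.1,0,0,-0.25,0]]

```text
time_s: 0.6
tcp_pos: [0.3168, -0.3845, 0.3229]
ee_rot: [[-0.995, -0.101, -0.0], [-0.101, 0.995, 0.001], [0.0, 0.001, -1.0]]
wrist_force: [1.1, -0.7, 0.8]
gripper_width: 1.002
```

play_rows:
  commands:
    - [[0.02,0.04,0.01,0,0,-0.05,0],[0.04,0.08,0.02,0,0,-0.1,0],[0.06,0.12,0.03,0,0,-0.15,0],[0.08,0.16,0.04,0,0,-0.2,0],[0.1,0.2,0.05,0,0,-0.25,0]]

```text
time_s: 1.1
tcp_pos: [0.4167, -0.1844, 0.3728]
ee_rot: [[-0.989, 0.148, -0.0], [0.148, 0.989, 0.0], [0.0, 0.0, -1.0]]
wrist_force: [1.6, -0.7, 0.9]
gripper_width: 1.0
```

```bash
python3 - <<'E'
from h import *
np.set_printoptions(precision=4,suppress=True)
c=cap("wrist");cv2.imwrite("pics/w1.png",c["image"][:,:,::-1]);print(c["mount"],r.sense()["tcp_pos"],r.sense()["ee_rot"],r.sense()["time_s"])
E
```

```text
[[-0.0004  0.9604  0.2785  0.077 ]
 [ 1.      0.0005 -0.0003  0.0008]
 [-0.0004  0.2785 -0.9604 -0.1608]
 [ 0.      0.      0.      1.    ]] [ 0.4199 -0.1807  0.3742] [[-0.9895  0.1442  0.0045]
 [ 0.1442  0.9896  0.0011]
 [-0.0043  0.0017 -1.    ]] 1.15
```

View pics/w1.png

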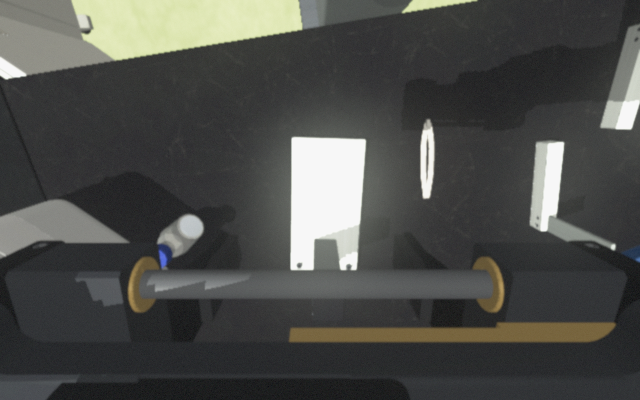

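The wrist view shows the bare plate from (292,138) to (365,140), down to the post at (326,255). The forceps are at (428,160) and the target square's stock at (547,185).

```bash
python3 - <<'E'
from h import *
np.set_printoptions(precision=4,suppress=True)
c=cap("wrist");print(c["extrinsics"][:3,3],r.sense()["tcp_pos"])
W=cloud(c);g=c["image"].astype(int).min(2)
m=(g>140)&(np.abs(W[:,:,2]-.018)<.012);m[:,:280]=0;m[:,380:]=0
print(m.sum(),np.median(W[m][:,2]))
# edges by subpixel at plate height 0.018
L=[];R=[]
for v in range(150,225,3):
    row=cv2.GaussianBlur(c["image"].astype(np.float32),(1,3),0).mean(2)[v]
    l=[u for u in range(270,320) if row[u]<120<=row[u+1]];q=[u for u in range(340,390) if row[u]>120>=row[u+1]]
    if l and q:
        f=lambda u:u+(120-row[u])/(row[u+1]-row[u])
        L.append(at(c,f(l[0]),v,.018));R.append(at(c,f(q[-1]),v,.018))
L=np.array(L);R=np.array(R)
for A in(L,R):
    p=np.polyfit(A[:,0],A[:,1],1);print("edge slope deg",np.degrees(np.arctan(p[0])),"y at x=.46",np.polyval(p,.46),len(A))
nr=[at(c,u,[v for v in range(110,160) if g[v,u]<120<=g[v+1,u]][-1]+.5,.018) for u in range(296,362,5)]
nr=np.array(nr);p=np.polyfit(nr[:,1],nr[:,0],1);print("near edge slope",np.degrees(np.arctan(p[0])),"mean",nr.mean(0))
P=W.reshape(-1,3);Q=P[(P[:,2]>.1)&(P[:,2]<.2)&(P[:,0]>.5)&(np.abs(P[:,1]+.19)<.04)];print("post",len(Q),Q.min(0) if len(Q) else"",Q.max(0) if len(Q) else "")
# side+top estimates of post front face
for n in("side","top"):
    P=cloud(load(n)).reshape(-1,3);Q=P[(P[:,2]>.185)&(P[:,2]<.198)&(P[:,0]>.5)&(P[:,0]<.65)&(np.abs(P[:,1]+.19)<.06)]
    print(n,len(Q),Q.mean(0),cv2.minAreaRect(Q[:,:2].astype(np.float32)*1000))
E
```

```text
[ 0.3431 -0.169   0.5346] [ 0.4186 -0.1828  0.3735]
8377 0.016896506279480028
edge slope deg -9.955171086846258 y at x=.46 -0.2335269897065121 25
edge slope deg -10.101003946641663 y at x=.46 -0.10832456955388249 25
near edge slope 10.322630422424897 mean [ 0.387  -0.1533  0.018 ]
post 921 [ 0.5571 -0.2149  0.1002] [ 0.6026 -0.1697  0.1932]
side 72 [ 0.5781 -0.1882  0.1902] ((579.79638671875, -191.23321533203125), (41.99939727783203, 41.7566032409668), 82.616455078125)
top 210 [ 0.5786 -0.1914  0.1913] ((578.7872314453125, -191.8357696533203), (40.35676956176758, 41.340118408203125), 80.03861999511719)
```

play_rows:
  commands:
    - [[0.01,0.045,0,0,0,0,0],[0.02,0.09,0,0,0,0,0],[0.03,0.135,0,0,0,0,0],[0.04,0.18,0,0,0,0,0],[0.04,0.225,0,0,0,0,0]]

```text
time_s: 1.7
tcp_pos: [0.4567, 0.0402, 0.3718]
ee_rot: [[-0.989, 0.146, -0.001], [0.146, 0.989, -0.0], [0.001, -0.001, -1.0]]
wrist_force: [0.6, -0.9, -0.6]
gripper_width: 0.996
```

play_rows:
  commands:
    - [[0.0,0.045,-0.02,0,0,0.03,0],[0.0,0.09,-0.04,0,0,0.06,0],[0.0,0.13,-0.06,0,0,0.1,0],[0.0,0.155,-0.08,0,0,0.12,0],[0.0,0.155,-0.08,0,0,0.12,0]]

```text
time_s: 2.2
tcp_pos: [0.455, 0.1949, 0.2886]
ee_rot: [[-1.0, 0.023, -0.007], [0.023, 1.0, -0.004], [0.007, -0.004, -1.0]]
wrist_force: [1.0, -1.0, -0.4]
gripper_width: 0.999
```

```bash
python3 - <<'E'
from h import *
np.set_printoptions(precision=4,suppress=True)
c=cap("wrist");c=cap("wrist");cv2.imwrite("pics/w2.png",c["image"][:,:,::-1]);s=r.sense();print(s["tcp_pos"],s["ee_rot"],s["time_s"],s["wrist_force"])
W=cloud(c);P=W.reshape(-1,3)
Q=P[(np.abs(P[:,2]-.03)<.006)&(P[:,0]>.42)&(P[:,0]<.62)&(P[:,1]>.15)&(P[:,1]<.25)]
print(len(Q),np.median(Q,0),cv2.minAreaRect(Q[:,:2].astype(np.float32)*1000),Q.min(0),Q.max(0))
E
```

```text
[0.4564 0.1933 0.292 ] [[-0.9997  0.0257 -0.0013]
 [ 0.0257  0.9997 -0.0018]
 [ 0.0012 -0.0018 -1.    ]] 2.3 [-0.2926  0.2479  1.1415]
1635 [0.5135 0.1962 0.0289] ((522.8975219726562, 196.0437774658203), (23.5594539642334, 150.2418975830078), 88.28675842285156) [0.4478 0.1821 0.0263] [0.5982 0.2096 0.0329]
```

View pics/w2.png

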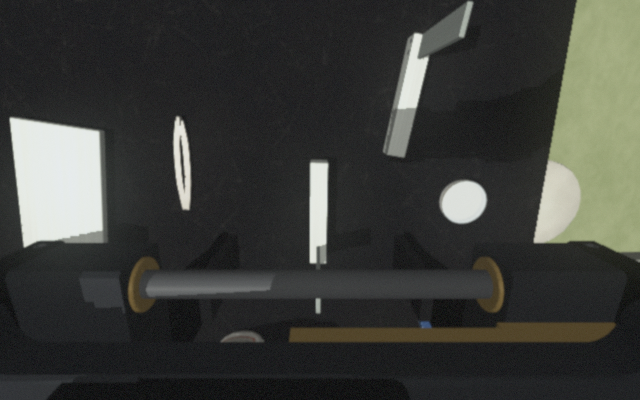

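play_rows:
  commands:
    - [[0.015,0.001,-0.045,0,0,0,0],[0.03,0.002,-0.09,0,0,0,0],[0.046,0.003,-0.13,0,0,0,0],[0.046,0.003,-0.175,0,0,0,0],[0.046,0.003,-0.22,0,0,0,0]]

```text
time_s: 2.8
tcp_pos: [0.5041, 0.1957, 0.0724]
ee_rot: [[-1.0, 0.028, 0.003], [0.029, 1.0, 0.002], [-0.003, 0.002, -1.0]]
wrist_force: [0.4, -0.3, -0.6]
gripper_width: 1.0
```

play_rows:
  commands:
    - [[0,0,-0.025,0,0,0,0],[0,0,-0.045,0,0,0,0],[0,0,-0.06,0,0,0,0],[0,0,-0.068,0,0,0,0],[0,0,-0.068,0,0,0,0]]

```text
time_s: 3.3
tcp_pos: [0.5029, 0.1958, 0.0044]
ee_rot: [[-1.0, 0.028, -0.0], [0.028, 1.0, -0.001], [0.0, -0.001, -1.0]]
wrist_force: [-0.7, 0.1, 0.9]
gripper_width: 1.004
```

play_rows:
  commands:
    - [[0,0,0,0,0,0,0.3],[0,0,0,0,0,0,0.5],[0,0,0,0,0,0,0.7],[0,0,0,0,0,0,1],[0,0,0,0,0,0,1]]

```text
time_s: 3.8
tcp_pos: [0.5026, 0.1969, 0.0049]
ee_rot: [[-1.0, 0.026, 0.0], [0.026, 1.0, 0.0], [-0.0, 0.0, -1.0]]
wrist_force: [-0.3, -0.3, 0.1]
gripper_width: 0.628
```

play_rows:
  commands:
    - [[0,0,0,0,0,0,1],[0,0,0,0,0,0,1],[0,0,0,0,0,0,1],[0,0,0,0,0,0,1],[0,0,0,0,0,0,1]]

```text
time_s: 4.3
tcp_pos: [0.5024, 0.1965, 0.0045]
ee_rot: [[-1.0, 0.026, -0.0], [0.026, 1.0, -0.0], [0.0, -0.0, -1.0]]
wrist_force: [0.1, -0.4, 1.3]
gripper_width: 0.273
```

play_rows:
  commands:
    - [[0,0,0,0,0,0,1],[0,0,0.005,0,0,0,1],[0,0,0.02,0,0,0,1],[0,0,0.04,0,0,0,1],[0,0,0.06,0,0,0,1]]

```text
time_s: 4.8
tcp_pos: [0.5017, 0.1963, 0.0645]
ee_rot: [[-1.0, 0.027, -0.002], [0.027, 1.0, -0.001], [0.002, -0.001, -1.0]]
wrist_force: [0.1, 0.8, -3.5]
gripper_width: 0.273
```

play_rows:
  commands:
    - [[0,0,0.02,0,0,0,1],[-0.01,-0.01,0.03,0,0,0,1],[-0.02,-0.04,0.035,0,0,0,1],[-0.03,-0.07,0.035,0,0,-0.02,1],[-0.04,-0.1,0.035,0,0,-0.04,1]]

```text
time_s: 5.3
tcp_pos: [0.4613, 0.0957, 0.0993]
ee_rot: [[-0.998, 0.067, -0.001], [0.067, 0.998, 0.0], [0.001, -0.0, -1.0]]
wrist_force: [0.8, -0.9, -3.4]
gripper_width: 0.272
```

play_rows:
  commands:
    - [[-0.01,-0.04,0,0,0,-0.02,1],[-0.02,-0.08,0,0,0,-0.04,1],[-0.025,-0.12,0,0,0,-0.06,1],[-0.025,-0.16,0,0,0,-0.08,1],[-0.025,-0.2,0,0,0,-0.1,1]]

```text
time_s: 5.8
tcp_pos: [0.4365, -0.1046, 0.0995]
ee_rot: [[-0.986, 0.166, -0.001], [0.166, 0.986, 0.0], [0.001, 0.0, -1.0]]
wrist_force: [1.2, 0.9, -3.0]
gripper_width: 0.273
```

play_rows:
  commands:
    - [[0,-0.025,0,0,0,0,1],[0,-0.045,-0.01,0,0,0,1],[0,-0.06,-0.015,0,0,-0.005,1],[0,-0.065,-0.015,0,0,-0.008,1],[0,-0.065,-0.015,0,0,-0.008,1]]

```text
time_s: 6.3
tcp_pos: [0.4371, -0.1686, 0.0843]
ee_rot: [[-0.985, 0.175, -0.001], [0.175, 0.985, 0.0], [0.001, 0.0, -1.0]]
wrist_force: [-0.0, -0.6, -3.6]
gripper_width: 0.274
```

```bash
python3 - <<'E'
from h import *
np.set_printoptions(precision=4,suppress=True)
c=cap("side");s=r.sense();print(s["tcp_pos"],s["ee_rot"],s["time_s"],s["wrist_force"],s["moment"])
cv2.imwrite("pics/s2.png",cv2.resize(c["image"][100:260,230:450,::-1],None,fx=3.5,fy=3.5,interpolation=cv2.INTER_CUBIC))
w=cap("wrist");cv2.imwrite("pics/w3.png",w["image"][:,:,::-1])
for n,C in(("side",cloud(c)),("wrist",cloud(w))):
  P=C.reshape(-1,3)
  e=np.array([.985,-.174,0]);q=P-s["tcp_pos"];a=q@e;b=q@np.array([.174,.985,0])
  m=(np.abs(b)<.014)&(a>-.07)&(a<.11)&(P[:,2]>.08)&(P[:,2]<.24)
  bl=m&(a>.06)&(P[:,2]>.13)
  Q=P[bl];print(n,"blade",len(Q))
  if len(Q):print(" a",np.percentile(a[bl],[1,50,99]),"b",np.percentile(b[bl],[1,50,99]),"ztop",np.percentile(Q[:,2],99))
E
```

```text
[ 0.4374 -0.1681  0.0846] [[-0.9848  0.1737 -0.0003]
 [ 0.1737  0.9848  0.0002]
 [ 0.0003  0.0002 -1.    ]] 6.35 [ 0.8287  0.9678 -3.3096] [ 0.031   0.1453 -0.008 ]
side blade 150
 a [0.0663 0.0804 0.0967] b [-0.0043  0.0009  0.0047] ztop 0.22879302587311784
wrist blade 0
```

View pics/s2.png

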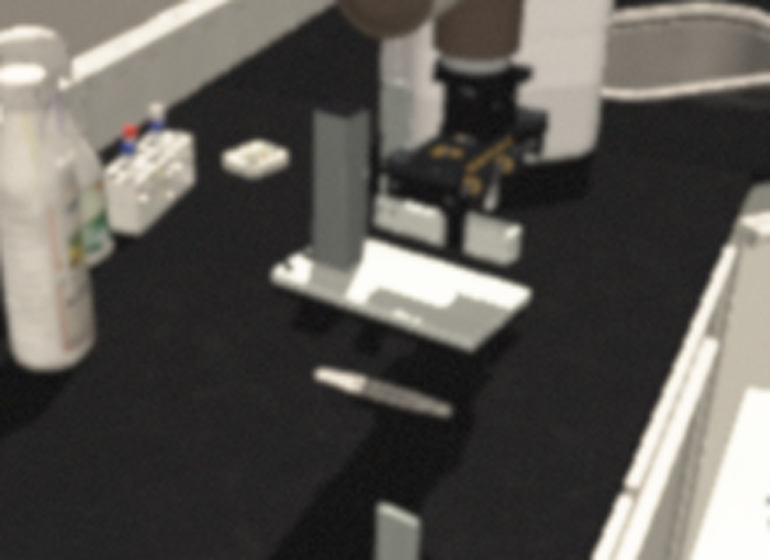

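View pics/w3.png

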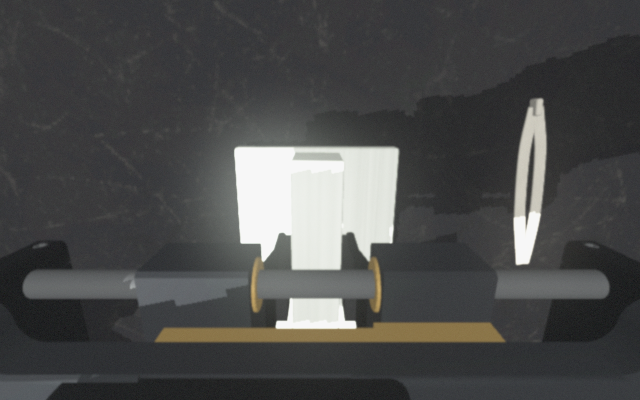

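The square hangs level in the grip: its blade is 66–97 mm ahead and its top at 0.229, as expected. In the wrist view the stock (292–342) is centred on the plate (236–398). I'll check the lateral and yaw fit numerically.

```bash
python3 - <<'E'
from h import *
np.set_printoptions(precision=4,suppress=True)
c=load("wrist");g=c["image"].astype(np.float32).mean(2);s=r.sense();t=s["tcp_pos"]
e=np.array([.9848,-.1737]);n=np.array([.1737,.9848])
def edge(u0,u1,v0,v1,h,sgn):
    A=[]
    for v in range(v0,v1):
        d=sgn*np.diff(g[v,u0:u1]);k=int(d.argmax())
        if d[k]>15:
            w=np.clip(d[max(k-1,0):k+2],0,None);A.append(at(c,u0+max(k-1,0)+.5+(w*np.arange(len(w))).sum()/w.sum(),v,h)[:2]-t[:2])
    A=np.array(A);a=A@e;b=A@n;p=np.polyfit(a,b,1);print("yaw rel",np.degrees(np.arctan(p[0])),"b mid",b.mean(),"b at a=.03,.12",np.polyval(p,[.03,.12]),len(A),"a",a.min(),a.max(),"rms",np.std(b-np.polyval(p,a)))
edge(225,248,155,235,.018,1);edge(388,408,155,235,.018,-1)
edge(282,300,180,230,t[2]+.025,1);edge(334,350,180,230,t[2]+.025,-1)
for nm in("top","side"):
    P=cloud(load(nm)).reshape(-1,3);q=P[:,:2]-t[:2];a=q@e;b=q@n
    m=(P[:,2]>.1)&(P[:,2]<.2)&(a>.11)&(a<.18)&(abs(b)<.05);print(nm,"post a",np.percentile(a[m],[1,5,50,95,99]),"b",np.percentile(b[m],[1,5,50,95,99]))
E
```

```text
yaw rel -0.23094728427558978 b mid -0.05868994403555457 b at a=.03,.12 [-0.0589 -0.0592] 80 a -0.045379072873608955 0.01602665031333506 rms 8.069989181465039e-05
yaw rel 0.126303679468535 b mid 0.060215677136903734 b at a=.03,.12 [0.0603 0.0605] 80 a -0.0453155648101456 0.01610980923022071 rms 0.00014679743522703738Traceback (most recent call last):
  File "<stdin>", line 13, in <module>
  File "<stdin>", line 11, in edge
ValueError: matmul: Input operand 1 has a mismatch in its core dimension 0, with gufunc signature (n?,k),(k,m?)->(n?,m?) (size 2 is different from 0)
```

Relative to the held square, the plate's centreline is +0.7 mm to the side and the yaw agrees within 0.1°. I'll lower it now, about 28 mm short of the post.

play_rows:
  commands:
    - [[0,0.0007,-0.02,0,0,0,1],[0,0.0007,-0.035,0,0,0,1],[0,0.0007,-0.045,0,0,0,1],[0,0.0007,-0.053,0,0,0,1],[0,0.0007,-0.055,0,0,0,1]]

```text
time_s: 6.9
tcp_pos: [0.4374, -0.1672, 0.029]
ee_rot: [[-0.985, 0.173, -0.001], [0.173, 0.985, 0.0], [0.001, -0.0, -1.0]]
wrist_force: [0.4, 0.0, -3.1]
gripper_width: 0.273
```

play_rows:
  commands:
    - [[0.006,-0.001,0,0,0,0,1],[0.011,-0.002,0,0,0,0,1],[0.015,-0.0026,0,0,0,0,1],[0.018,-0.0032,0,0,0,0,1],[0.018,-0.0032,0,0,0,0,1]]

```text
time_s: 7.4
tcp_pos: [0.4564, -0.1709, 0.0298]
ee_rot: [[-0.985, 0.173, 0.001], [0.173, 0.985, -0.0], [-0.001, 0.0, -1.0]]
wrist_force: [-0.4, 0.3, -3.3]
gripper_width: 0.272
```

play_rows:
  commands:
    - [[0,0,-0.001,0,0,0,1],[0,0,-0.002,0,0,0,1],[0,0,-0.003,0,0,0,1],[0,0,-0.004,0,0,0,1],[0,0,-0.004,0,0,0,1]]

```text
time_s: 7.9
tcp_pos: [0.4553, -0.1708, 0.0254]
ee_rot: [[-0.985, 0.173, -0.0], [0.173, 0.985, 0.0], [0.0, -0.0, -1.0]]
wrist_force: [0.4, -0.1, -3.5]
gripper_width: 0.275
```

play_rows:
  commands:
    - [[0,0,-0.0005,0,0,0,1],[0,0,-0.001,0,0,0,1],[0,0,-0.0015,0,0,0,1],[0,0,-0.002,0,0,0,1],[0,0,-0.002,0,0,0,1]]

```text
time_s: 8.4
tcp_pos: [0.4555, -0.1708, 0.0235]
ee_rot: [[-0.985, 0.173, -0.0], [0.173, 0.985, 0.0], [0.0, -0.0, -1.0]]
wrist_force: [0.9, 1.0, -4.0]
gripper_width: 0.274
```

play_rows:
  commands:
    - [[0,0,-0.0003,0,0,0,1],[0,0,-0.0006,0,0,0,1],[0,0,-0.0009,0,0,0,1],[0,0,-0.0012,0,0,0,1],[0,0,-0.0012,0,0,0,1]]

```text
time_s: 8.9
tcp_pos: [0.4555, -0.1708, 0.0225]
ee_rot: [[-0.985, 0.173, 0.0], [0.173, 0.985, 0.0], [-0.0, 0.0, -1.0]]
wrist_force: [-1.0, -0.2, -1.0]
gripper_width: 0.272
```

play_rows:
  commands:
    - [[0.001,-0.0002,0,0,0,0,1],[0.002,-0.0004,0,0,0,0,1],[0.003,-0.0005,0,0,0,0,1],[0.004,-0.0007,0,0,0,0,1],[0.005,-0.0009,0,0,0,0,1]]

```text
time_s: 9.4
tcp_pos: [0.4597, -0.1717, 0.0225]
ee_rot: [[-0.985, 0.174, -0.002], [0.174, 0.985, 0.0], [0.002, -0.0, -1.0]]
wrist_force: [-5.1, 0.7, 4.1]
gripper_width: 0.282
```

play_rows:
  commands:
    - [[0.0005,-0.0001,0,0,0,0,1],[0.001,-0.0002,0,0,0,0,1],[0.0015,-0.0003,0,0,0,0,1],[0.002,-0.0004,0,0,0,0,1],[0.002,-0.0004,0,0,0,0,1]]

```text
time_s: 9.9
tcp_pos: [0.4624, -0.1721, 0.0225]
ee_rot: [[-0.985, 0.173, -0.0], [0.173, 0.985, -0.0], [0.0, -0.0, -1.0]]
wrist_force: [-2.7, -0.3, 3.4]
gripper_width: 0.27
```

play_rows:
  commands:
    - [[0.0003,-0.0001,0,0,0,0,1],[0.0006,-0.0001,0,0,0,0,1],[0.0009,-0.0002,0,0,0,0,1],[0.0012,-0.0002,0,0,0,0,1],[0.0012,-0.0002,0,0,0,0,1]]

```text
time_s: 10.4
tcp_pos: [0.4624, -0.1721, 0.0225]
ee_rot: [[-0.985, 0.174, -0.003], [0.174, 0.985, 0.0], [0.003, -0.0, -1.0]]
wrist_force: [-6.2, 2.3, 7.0]
gripper_width: 0.273
```

play_rows:
  commands:
    - [[0.0003,-0.0001,0,0,0,0,1],[0.0006,-0.0001,0,0,0,0,1],[0.0009,-0.0002,0,0,0,0,1],[0.0012,-0.0002,0,0,0,0,1],[0.0012,-0.0002,0,0,0,0,1]]

```text
time_s: 10.9
tcp_pos: [0.4645, -0.1725, 0.0224]
ee_rot: [[-0.985, 0.173, -0.001], [0.173, 0.985, -0.0], [0.001, -0.0, -1.0]]
wrist_force: [-4.9, 0.9, 6.0]
gripper_width: 0.275
```

play_rows:
  commands:
    - [[0.0003,-0.0001,0.0001,0,0,0,1],[0.0006,-0.0001,0.0002,0,0,0,1],[0.0009,-0.0002,0.0002,0,0,0,1],[0.0012,-0.0002,0.0002,0,0,0,1],[0.0012,-0.0002,0.0002,0,0,0,1]]

```text
time_s: 11.4
tcp_pos: [0.4664, -0.1727, 0.0225]
ee_rot: [[-0.985, 0.173, 0.0], [0.173, 0.985, -0.0], [-0.0, 0.0, -1.0]]
wrist_force: [-2.8, -0.7, 1.2]
gripper_width: 0.274
```

play_rows:
  commands:
    - [[0.0003,-0.0001,0,0,0,0,1],[0.0006,-0.0001,0,0,0,0,1],[0.0009,-0.0002,0,0,0,0,1],[0.0012,-0.0002,0,0,0,0,1],[0.0012,-0.0002,0,0,0,0,1]]

```text
time_s: 11.9
tcp_pos: [0.467, -0.1728, 0.0225]
ee_rot: [[-0.985, 0.173, -0.001], [0.173, 0.985, 0.0], [0.001, 0.0, -1.0]]
wrist_force: [-4.7, 1.9, 2.6]
gripper_width: 0.274
```

play_rows:
  commands:
    - [[0.0003,-0.0001,0,0,0,0,1],[0.0006,-0.0001,0,0,0,0,1],[0.0009,-0.0002,0,0,0,0,1],[0.0012,-0.0002,0,0,0,0,1],[0.0012,-0.0002,0,0,0,0,1]]

```text
time_s: 12.4
tcp_pos: [0.467, -0.1728, 0.0225]
ee_rot: [[-0.985, 0.174, -0.003], [0.174, 0.985, 0.001], [0.003, -0.0, -1.0]]
wrist_force: [-6.4, 2.7, 5.1]
gripper_width: 0.271
```

```bash
python3 - <<'E'
from h import *
np.set_printoptions(precision=4,suppress=True)
s=r.sense();print(s["tcp_pos"],s["wrist_force"],s["moment"])
c=cap("side");t=s["tcp_pos"]
cv2.imwrite("pics/s3.png",cv2.resize(c["image"][110:210,290:410,::-1],None,fx=6,fy=6,interpolation=cv2.INTER_CUBIC))
e=np.array([.9848,-.1737]);n=np.array([.1737,.9848])
P=cloud(c).reshape(-1,3);q=P[:,:2]-t[:2];a=q@e;b=q@n
for nm,m in(("post",(P[:,2]>.175)&(P[:,2]<.2)&(a>.07)&(a<.16)&(abs(b)<.05)),("blade",(P[:,2]>.08)&(P[:,2]<.162)&(a>.05)&(a<.093)&(abs(b)<.012))):print(nm,m.sum(),np.percentile(a[m],[1,50,99]),np.percentile(b[m],[1,50,99]))
E
```

```text
[ 0.467  -0.1728  0.0225] [-6.3728  2.658   5.1171] [ 0.7574  1.8305 -0.0272]
post 84 [0.093  0.1054 0.1331] [-0.0166  0.0155  0.0224]
blade 118 [0.0663 0.0791 0.0925] [-0.0029  0.0011  0.0059]
```

View pics/s3.png

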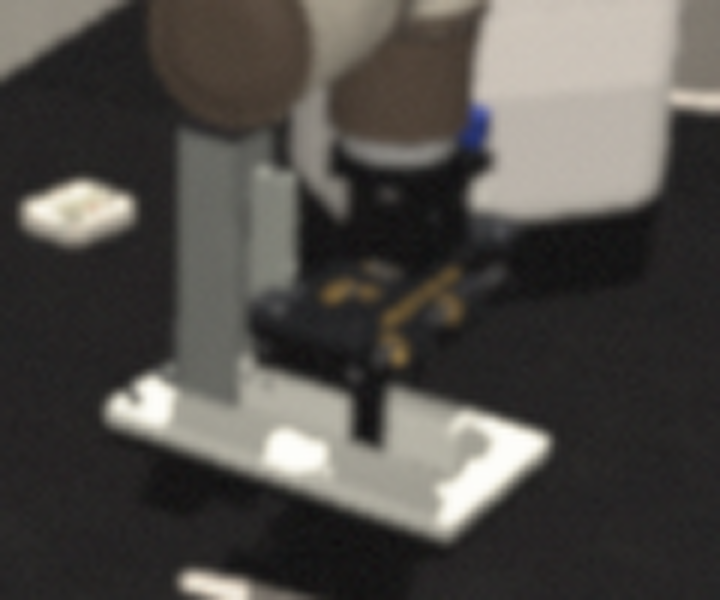

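The crop shows the blade (270,230) right beside the post's near face (248,230), with no visible gap and the stock on the plate. I'll press further, correcting the small pitch that the push causes.

play_rows:
  commands:
    - [[0.0003,-0.0001,0,-0.0005,-0.002,0,1],[0.0006,-0.0001,0,-0.0005,-0.003,0,1],[0.0009,-0.0002,0,-0.0005,-0.003,0,1],[0.0012,-0.0002,0,-0.0005,-0.003,0,1],[0.0012,-0.0002,0,-0.0005,-0.003,0,1]]

```text
time_s: 12.95
tcp_pos: [0.4671, -0.1728, 0.0225]
ee_rot: [[-0.985, 0.174, -0.002], [0.174, 0.985, 0.0], [0.002, -0.0, -1.0]]
wrist_force: [-8.8, 3.3, 8.1]
gripper_width: 0.271
```

```bash
python3 -c "
from h import *
s=r.sense();print(s['tcp_pos'],s['ee_rot'][:,2],s['wrist_force'],s['moment'])"
```

```text
[ 0.467054   -0.17283523  0.02247641] [-2.45993260e-03  3.40736655e-04 -9.99996916e-01] [-8.77946341  3.33441333  8.08430078] [1.15130813 2.44557118 0.07042712]
```

play_rows:
  commands:
    - [[0.0004,-0.0001,-0.0001,0,-0.001,0,1],[0.0008,-0.0002,-0.0002,0,-0.002,0,1],[0.0012,-0.0003,-0.0003,0,-0.003,0,1],[0.0016,-0.0004,-0.0004,0,-0.004,0,1],[0.0016,-0.0004,-0.0004,0,-0.004,0,1]]

```text
time_s: 13.45
tcp_pos: [0.4671, -0.1729, 0.0224]
ee_rot: [[-0.985, 0.174, -0.002], [0.174, 0.985, 0.001], [0.002, 0.001, -1.0]]
wrist_force: [-12.9, 7.1, 14.4]
gripper_width: 0.273
```

```bash
python3 -c "
from h import *
s=r.sense();print(s['tcp_pos'],s['ee_rot'][:,2],s['wrist_force'],s['moment'])"
```

```text
[ 0.46709183 -0.1728565   0.02244171] [-1.62944918e-03  8.22787647e-04 -9.99998334e-01] [-12.87706505   7.06660285  14.43405127] [2.10444704 3.53439799 0.03957521]
```

Forces are up and nothing moves. To be sure this is the post and not friction on the plate, I'll ease the down force and see whether the forward reaction stays.

play_rows:
  commands:
    - [[0,0.0003,0.0003,0,0,0,1],[0,0.0005,0.0006,0,0,0,1],[0,0.0007,0.0009,0,0,0,1],[0,0.0007,0.0012,0,0,0,1],[0,0.0007,0.0012,0,0,0,1]]

```text
time_s: 13.95
tcp_pos: [0.4671, -0.1728, 0.0225]
ee_rot: [[-0.985, 0.174, -0.002], [0.174, 0.985, 0.0], [0.002, 0.0, -1.0]]
wrist_force: [-10.4, 2.1, 4.2]
gripper_width: 0.274
```

```bash
python3 -c "
from h import *
s=r.sense();print(s['tcp_pos'],s['ee_rot'][:,2],s['wrist_force'],s['moment'])"
```

```text
[ 0.46707017 -0.17279821  0.02247579] [-1.71217990e-03  3.70667730e-04 -9.99998466e-01] [-10.39364881   2.14608755   4.17001968] [0.43810219 2.68395637 0.04036944]
```

The ratio of forward to down force rose to 1.4 with no slip, so the blade is bearing on the post. Now the final down press, with the pitch trimmed.

play_rows:
  commands:
    - [[0.0003,0,-0.0003,0,-0.001,0,1],[0.0003,0,-0.0006,0,-0.002,0,1],[0.0003,0,-0.0009,-0.0005,-0.003,0,1],[0.0003,0.0003,-0.0012,-0.0007,-0.004,0,1],[0.0003,0.0003,-0.0012,-0.0007,-0.004,0,1]]

```text
time_s: 14.45
tcp_pos: [0.4671, -0.1728, 0.0224]
ee_rot: [[-0.985, 0.174, 0.002], [0.174, 0.985, -0.001], [-0.002, -0.001, -1.0]]
wrist_force: [-11.6, 0.9, 13.7]
gripper_width: 0.27
```

play_rows:
  commands:
    - [[0,0,0,0,0,0,1],[0,0,0,0,0,0,1],[0,0,0,0,0,0,1],[0,0,0,0,0,0,1],[0,0,0,0,0,0,1]]

```text
time_s: 14.95
tcp_pos: [0.4671, -0.1728, 0.0224]
ee_rot: [[-0.985, 0.174, 0.002], [0.174, 0.985, -0.001], [-0.002, -0.001, -1.0]]
wrist_force: [-11.6, 2.2, 13.3]
gripper_width: 0.275
```

```bash
python3 - <<'E'
from h import *
np.set_printoptions(precision=4,suppress=True)
s=r.sense();print(s['tcp_pos'],s['ee_rot'],s['wrist_force'],s['moment'],s["gripper_width"])
c=cap("side");w=cap("wrist");t=s["tcp_pos"]
a1=cv2.resize(c["image"][120:190,300:400,::-1],(800,560),interpolation=cv2.INTER_CUBIC)
cv2.imwrite("pics/s4.png",a1);cv2.imwrite("pics/w4.png",w["image"][:,:,::-1])
g=w["image"].astype(np.float32).mean(2)
e=np.array([.9848,-.1737]);n=np.array([.1737,.9848])
W=cloud(w);P=W.reshape(-1,3);q=P[:,:2]-t[:2];a=q@e;b=q@n
m=(abs(b)<.011)&(a>-.054)&(a<-.02)&(P[:,2]>.03)&(P[:,2]<.065);pp=np.polyfit(a[m],P[m,2],1);print("stock top n",m.sum(),"slope deg",np.degrees(pp[0]),"z",np.median(P[m,2]),"b",np.percentile(b[m],[1,99]))
m=(abs(abs(b)-.035)<.02)&(a>-.07)&(a<-.02)&(P[:,2]>.005)&(P[:,2]<.026);pp=np.polyfit(a[m],P[m,2],1);print("plate slope",np.degrees(pp[0]),"z",np.median(P[m,2]))
P=cloud(c).reshape(-1,3);q=P[:,:2]-t[:2];a=q@e;b=q@n
m=(P[:,2]>.09)&(P[:,2]<.162)&(a>.06)&(a<.092)&(abs(b)<.012)
print("blade",m.sum(),np.percentile(b[m],[5,50,95]),"ztop",np.percentile(P[m,2],98))
for z0 in(.05,.08,.11,.14,.17):
    mm=(abs(P[:,2]-z0)<.012)&(b>.014)&(b<.024)&(a>.085)&(a<.15);print(z0,"post side a",np.percentile(a[mm],[2,98]) if mm.sum()>3 else 0, "b",np.median(b[mm]) if mm.sum()else 0)
E
```

```text
[ 0.4671 -0.1728  0.0224] [[-0.9848  0.1739  0.0017]
 [ 0.1739  0.9848 -0.0009]
 [-0.0019 -0.0005 -1.    ]] [-11.6497   2.2311  13.3139] [ 0.5585  3.641  -0.0154] 0.27460939787402117
stock top n 3464 slope deg 0.0746532240940817 z 0.04665612449796683 b [-0.0106  0.0107]
plate slope 0.07983779375489705 z 0.016679239904757642
blade 118 [-0.0018  0.001   0.0047] ztop 0.16054713836859408
0.05 post side a [0.0942 0.1376] b 0.018658509496573716
0.08 post side a [0.0941 0.1302] b 0.019153095729766808
0.11 post side a [0.0948 0.1313] b 0.019350604018321577
0.14 post side a [0.095  0.1324] b 0.018314694485246617
0.17 post side a [0.0941 0.1318] b 0.01930985372443114
```

View pics/s4.png

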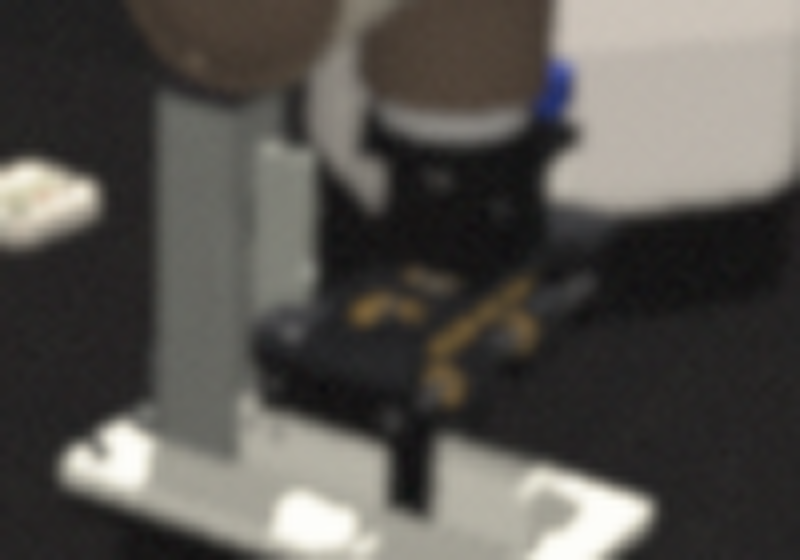

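play_rows:
  commands:
    - [[0,0,0,0.0002,0.001,0,1],[0.0002,0,-0.0001,0.0004,0.002,0,1],[0.0002,0,-0.0002,0.0004,0.002,0,1],[0.0002,0,-0.0002,0.0004,0.002,0,1],[0.0002,0,-0.0002,0.0004,0.002,0,1]]

```text
time_s: 15.55
tcp_pos: [0.4671, -0.1728, 0.0224]
ee_rot: [[-0.985, 0.174, -0.001], [0.174, 0.985, -0.0], [0.001, -0.001, -1.0]]
wrist_force: [-12.8, 1.6, 16.3]
gripper_width: 0.273
```

```bash
python3 - <<'E'
from h import *
np.set_printoptions(precision=4,suppress=True)
s=r.sense();t=s["tcp_pos"];print(t,s['ee_rot'][:,2],s['wrist_force'],s['moment'])
w=cap("wrist");e=np.array([.9848,-.1737]);n=np.array([.1737,.9848])
P=cloud(w).reshape(-1,3);q=P[:,:2]-t[:2];a=q@e;b=q@n
for m in((abs(b)<.010)&(a>-.053)&(a<-.02)&(P[:,2]>.03)&(P[:,2]<.065),(abs(abs(b)-.035)<.02)&(a>-.07)&(a<-.02)&(P[:,2]>.005)&(P[:,2]<.026)):
    print(np.degrees(np.polyfit(a[m],P[m,2],1)[0]),np.polyfit(b[m],P[m,2],1)[0],np.median(P[m,2]))
E
```

```text
[ 0.4671 -0.1728  0.0224] [-0.0007 -0.0004 -1.    ] [-12.7747   1.6348  16.3059] [ 0.554   3.8405 -0.0452]
0.035252087083476935 0.0038921971189664313 0.046686206740189
0.042231469249433336 0.0004604166932004763 0.016669989210284758
```

Level, steady and pressing both ways, so I'm handing in.

```bash
python3 -c "
from station import r
print(r.finish_job())"
```

```text
the job is handed in; nothing more can be done
None
```

I picked up the right-hand square by its stock and stood it on the plate. I slid it slowly into the corner and handed in at about 15.6 s, still gripping it and pressing both ways.

**Last checks:**
- **Forces:** the post pushes back with about 13 N. The sensor reads 16 N upward, so about 20 N on the plate with the square's own weight. The arm was steady.
- **Stock on the plate:** its top is parallel to the plate within 0.01° along its length and sits 30.0 mm above it. Across its thickness the stock reads about 0.2° off the plate, which I took as measurement noise and did not correct.
- **Blade against the post:** the post's near face measured 94–95 mm ahead of the tool, where the blade's outer edge should be. When I eased the down force, the forward reaction stayed with no slip, so the blade is bearing on the post and not just held by friction.
- **Centring across the post:** the estimates differ slightly. I corrected the 0.7 mm offset seen by the wrist camera. The side camera still suggests about 2 mm off, which is about the calibration limit.

The square slid in small stick-slip jerks before it reached the post; the largest force I read was under 20 N. The forceps, bottle and dish were not touched as far as I could tell, but I took no final picture of the dish.

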